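# Set up the breakfast griddle

### The job

Get the counter griddle ready for the breakfast eggs. With the griddle still switched off, lift every egg ring off its hook and set it down flat on the cooking plate, and turn the thermostat dial to the red mark; only when all that is done, turn the selector knob from off to the two-dot setting. Leave the salt shaker, the oil bottle and the mug as they are.

Things in the scene. Friction and masses are not known exactly. Their poses are not given: they have to be found in the camera images.
- griddle: Steel countertop griddle, fixed, 250 x 390 x 76 mm. Origin: centre of underside; x from front (robot side) to back, y left, z up. At its left the dark cooking plate, top 60 mm high, with 10 mm thick guards 16 mm higher at front, back and left; at its right the control box, black top 76 mm high, with two knobs: selector at (-60,-130) mm (front), thermostat at (60,-130) mm (back).
- plate (a point): Centre of the top surface of the cooking plate, at (0, 65, 60) mm in the griddle frame, axes parallel. The plate reaches 115 mm either way along x (to the guards) and 120 mm along y (to the left guard and to the control box, which stands 16 mm higher than the plate).
- selector (a joint): Selector angle, rad: 0 = off (pointer to the left, at the hollow white ring), grows clockwise seen from above. Detents every 60 degrees: 1.047 = one white dot, 2.094 = two dots, 3.142 = three dots (pointer to the right, end stop). Detent torque up to 0.06 Nm; it draws the released knob in from up to about 25 degrees away.
- selector_grip (a point): On the selector's vertical axis, 28 mm above the fascia: where to grip. The knob is a grey bar 46 long, 14 wide, 28 tall on a round skirt of 26 mm radius and 6 mm height (black); the bar's top is 34 mm above the fascia. The x axis of this point points along the bar to its white pointer line.
- selector_tip (a point): Tip of the selector's white pointer line, 23 mm from the axis, on the bar's top.
- thermostat (a joint): Thermostat dial angle, rad: 0 at its lower stop to 4.71 at its upper stop, grows clockwise seen from above; no detents, stays where it is left (friction 0.035 Nm).
- thermostat_grip (a point): On the thermostat dial's vertical axis, 22 mm above the fascia: where to grip. The dial is a round grey fluted knob of 25 mm radius, its top 30 mm above the fascia. The x axis of this point points to the dial's white pointer line.
- thermostat_tip (a point): Outer end of the dial's white pointer line, 26 mm from the axis.
- mark (a point): Point above the red tab of the white bezel ring round the dial, 26 mm from the dial's axis and at the height of thermostat_tip: the pointer's end coincides with it when the dial is at the red mark. The bezel is fixed during the job; from the dial's start the mark lies clockwise.
- rack: Steel rail on two posts, fixed, 400 mm long along its y, 99 mm high. Origin on the counter under the line of hanging rings; x points away from the robot side to the rail (at x = 45 mm). Four strap hooks at y = -142.5, -47.5, 47.5, 142.5 mm: 16 mm wide, 5 mm thick, top 86 mm high, reaching from the rail to x = -22 mm, where a 4 mm lip turns up 10 mm.
- ring1: Egg ring 1 (may be absent), 140 g: steel hoop 76 mm wide, 20 high, 3 wall; arch across it along y (14 wide, legs from y = +-36 at the hoop to +-16 at the crossbar, 56 to 61 high), on top an orange round knob 22 wide, 61 to 97 high. Origin: centre of hoop underside. Hangs by the crossbar on a hook, 30 above the counter; lift 11 to 30, then draw out along rack -x to x = -65 (hoop clear).
- ring2: Egg ring 2 (may be absent), 140 g: steel hoop 76 mm wide, 20 high, 3 wall; arch across it along y (14 wide, legs from y = +-36 at the hoop to +-16 at the crossbar, 56 to 61 high), on top an orange round knob 22 wide, 61 to 97 high. Origin: centre of hoop underside. Hangs by the crossbar on a hook, 30 above the counter; lift 11 to 30, then draw out along rack -x to x = -65 (hoop clear).
- ring3: Egg ring 3 (may be absent), 140 g: steel hoop 76 mm wide, 20 high, 3 wall; arch across it along y (14 wide, legs from y = +-36 at the hoop to +-16 at the crossbar, 56 to 61 high), on top an orange round knob 22 wide, 61 to 97 high. Origin: centre of hoop underside. Hangs by the crossbar on a hook, 30 above the counter; lift 11 to 30, then draw out along rack -x to x = -65 (hoop clear).
- ring4: Egg ring 4 (may be absent), 140 g: steel hoop 76 mm wide, 20 high, 3 wall; arch across it along y (14 wide, legs from y = +-36 at the hoop to +-16 at the crossbar, 56 to 61 high), on top an orange round knob 22 wide, 61 to 97 high. Origin: centre of hoop underside. Hangs by the crossbar on a hook, 30 above the counter; lift 11 to 30, then draw out along rack -x to x = -65 (hoop clear).
- salt: Bystander: white salt shaker with steel cap, 40 mm diameter, 75 mm tall, loose; origin centre of underside.
- oil: Bystander: amber oil bottle, 60 mm diameter, 140 mm tall, loose; origin centre of underside.
- cup: Bystander: white mug, 80 mm diameter, 75 mm tall, loose; origin centre of underside.

How it is judged:
By the outcome, as a careful person would: the job done as asked, in the order asked, and still so for the second after the job is handed in, with the robot touching nothing.
Of ring1, ring2, ring3, ring4 only 2 to 4 are there at a start; the rules pass over those that are not, and their reading is None.
At some moment in a run one of ring1, ring2, ring3, ring4 may be knocked a few centimetres aside while the robot is not near it.
Once in a run the grip may slacken for a moment while it holds something.
It also fails if it takes over 210 s, if anything falls off the work surface, if the arm or the gripper's body presses on something with over 40 N, if the wrist force passes 120 N, or if a joint passes its speed limit or range.

### The arm

A 7-joint arm with a two-finger parallel gripper is mounted at the origin on the work surface. World frame = base frame: x ahead of the robot, y to its left, z up, the work surface at z = 0. Lengths are in mm, angles in rad, forces in N, time in s.
With the tool pointing down it reaches from about 400 to 900 mm from the base axis. Payload 5.6 kg.
Tool frame: the origin (TCP) lies midway between the tips of the shut fingers; the grasp point (between the pads) lies 19 mm behind it; z points along the fingers, y is the line along which they close (so a half turn about z gives the same grasp; the last joint's range is limited). The gripper opens to 92 mm and grips with 3 to 60 N. Pads are 20 mm wide; open, the fingers measure 128 mm over their backs; the gripper's body (75 mm by 189 mm) begins 69 mm behind the grasp point.
Start: joints at [1.274, 0.468, -0.012, 1.603, 0.006, 1.071, -0.056], TCP at [163.161, -629.197, 189.292] pointing down, gripper open.
Joint ranges: [-2.53, 2.53], [-0.31, 2.02], [-1.57, 1.55], [0.28, 2.44], [-1.29, 4.43], [0.15, 1.84], [-2.92, 2.92]. Speed limits (rad/s): [2.57, 2.57, 3.14, 3.14, 3.14, 3.14, 3.14].

### API

Orientations are given as a rotation vector (axis times angle).
In Python, from cell import robot, grip, kin, viewer gives the robot as it stands. Calls block until the motion is done:
- robot.movep(position, orientation): joint-space move of the TCP to a pose.
- robot.servo_line(position, feed=150, rotation=None): straight line of the TCP; rotation=None keeps the orientation; feed is the mean speed in mm/s.
- robot.goto_joints(angles): joint-space move.
- grip(opening, newtons=None): opening from 0.0 (shut) to 1.0 (fully open); newtons is the grip in N (None keeps the last); returns when the fingers have stopped.
- robot.hold(seconds).
- kin.ik(position, orientation): joint angles nearest the present ones, or None.
- robot.observe(): the state.
- viewer.read_camera(name): name is "scene" or "side" or "wrist"; returns the picture (400x640x3 uint8, red, green, blue); there is no depth.
- viewer.camera_info(name): a dict with "camera_matrix" (3x3 intrinsics, pixels), "R" (3x3) and "t" (3): a world point X has camera coordinates R X + t. Camera axes: x right, y down, z forward; pixel columns grow to the right and rows downward; lengths in mm; the calibration is good to about 2 mm. A picture is of the moment at which its call begins: read the wrist's pose just before it. camera_info takes no time and is no camera call; for the wrist camera it gives the pose at the moment of the call.
A pose or a line that the arm cannot do raises robot.IKError and nothing moves.
- robot.job_done(): hands the job in; it is judged then, once.
Trained networks look in the newest picture that a camera, given by its name, has taken for a name from the list of things; names that differ only in an ending like _2 or _b are one class to them, and where a whole thing is asked for, a point or a joint stands for the part that bears it (a point fixed in the world has none). Each returns a list of dicts, best first, with "confidence" (0 to 1); they miss things now and then, are a little off and sometimes report something else, mostly with a low value. They report only what shows in the picture. A call takes as long as a camera call.
- viewer.silhouettes(name, camera): "mask" (400x640 bool, what is visible of it).
- viewer.pinpoint(name, camera): "at" ([x, y, z] in mm, in the coordinates of the camera as it stood for that picture, good to about 4 mm: a listed point, or the origin of a listed thing).
The state is a dict: "t": time; "joints": joint angles; "joint_velocities": joint speeds; "joint_torque": joint torques, N m; "tcp_pos": TCP position; "tcp_rot": TCP orientation; "contact_force": force on the tool from outside, world axes, zero at the start; "wrist_torque": the same for the moment, N m; "grip_width": opening from 0.0 (shut) to 1.0 (fully open); "grip_force": force on a finger pad.
Only numpy, scipy, OpenCV 4.12 (cv2) and the standard library are available. Lean on these libraries where they do the work, as an engineer would, in place of code of your own. Each camera call takes 0.05 s, during which the arm holds its last target. There are 200 camera calls.

## Working session

There is one attempt and no reset: what is moved stays moved. The work goes in short steps, each a Python script; the robot and the scene stay as the last script left them, time stands still between calls to the robot, and variables do not carry over. Pictures are saved under pics/ and viewed, at most 14 in all, crops included, and the job is handed in when it is done.

```bash
ls; mkdir -p pics; python3 - <<'E'
from cell import robot, grip, kin, viewer
import cv2,numpy as np
o=robot.observe();print(o['t'],o['tcp_pos'],o['tcp_rot'],o['grip_width'])
for c in ['scene','side']:
    im=viewer.read_camera(c);cv2.imwrite(f'pics/{c}0.png',im[:,:,::-1])
    ci=viewer.camera_info(c);R=np.array(ci['R']);t=np.array(ci['t']);print(c,-R.T@t)
    for n in ['griddle','plate','selector_grip','selector_tip','thermostat_grip','thermostat_tip','mark','rack','ring1','salt','oil','cup']:
        for d in viewer.pinpoint(n,c): print(n,round(d['confidence'],2),np.round(R.T@(np.array(d['at'])-t)))
E
```

```text
pics
0.0 [ 162.9520283  -628.61035869  188.35444586] [-3.11468179e+00 -3.97244383e-01  5.56072779e-04] 1.0004636128611881
scene [1258.35329085 -361.24569903  830.27602348]
griddle 0.66 [ 520. -146.    0.]
plate 0.94 [515. -84.  56.]
selector_grip 0.77 [ 476. -282.  106.]
selector_tip 0.65 [ 472. -264.  112.]
selector_tip 0.65 [591. 290.  24.]
thermostat_grip 0.96 [ 591. -270.   96.]
thermostat_grip 0.51 [391. 169.   1.]
thermostat_tip 0.68 [ 579. -252.  104.]
mark 0.6 [ 621. -282.  104.]
rack 0.95 [557. 322.  -4.]
ring1 0.93 [678. 243.  28.]
ring1 0.8 [436. 396.  28.]
ring1 0.59 [593. 290.  24.]
salt 0.56 [739. -99.  -1.]
oil 0.66 [749.  36.   2.]
cup 0.95 [389. 172.  -1.]
side [ 347.4120019  -701.60187508  659.15657904]
plate 0.57 [514. -82.  65.]
selector_grip 0.97 [ 471. -281.  102.]
selector_grip 0.31 [ 595. -269.   99.]
selector_tip 0.36 [ 736. -100.    3.]
thermostat_grip 0.72 [ 594. -268.  101.]
thermostat_tip 0.78 [ 577. -250.  109.]
mark 0.6 [ 618. -273.  108.]
mark 0.4 [ 472. -260.  109.]
rack 0.37 [512. -83.  63.]
ring1 0.77 [438. 400.  28.]
ring1 0.61 [595. 292.  27.]
ring1 0.55 [677. 245.  32.]
salt 0.69 [740. -99.   3.]
oil 0.63 [750.  41.  -2.]
cup 0.75 [393. 175.   3.]
```

View pics/scene0.png

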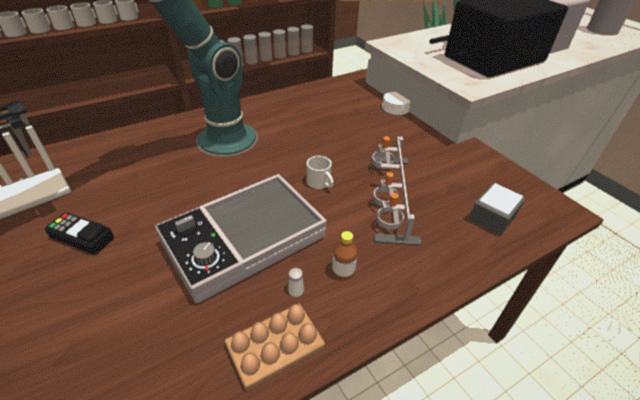

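View pics/side0.png

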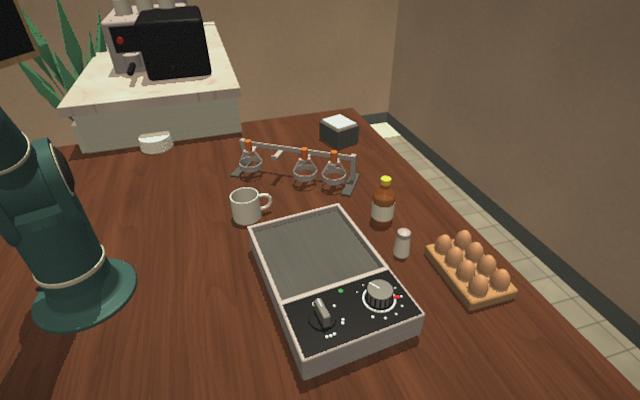

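The scene shows three rings on the rack (about pixels 383,158, 385,195 and 390,217 in the scene view). The hook nearest the cup side, second from the end, is empty. The griddle is at left with the selector at (185,222) and the dial at (205,252), and its red tab is at (207,268). The network positions agree with the 285 mm hook span and the 120 mm knob spacing. Next I'll look at the controls from the wrist.

```bash
cat > h.py <<'E'
from cell import robot, grip, kin, viewer
import cv2, numpy as np
from scipy.spatial.transform import Rotation as Ro
def rv(a):
    "tool down, closing axis (tool y) at world angle a"
    y=np.array([np.cos(a),np.sin(a),0]); z=np.array([0,0,-1.])
    return Ro.from_matrix(np.c_[np.cross(y,z),y,z]).as_rotvec()
def ang():
    y=Ro.from_rotvec(robot.observe()['tcp_rot']).as_matrix()[:,1]; return np.arctan2(y[1],y[0])
def best(p,a):
    "of a, a+pi the one with least |q7|"
    c=[(abs(q[6]),b) for b in (a,a+np.pi) if (q:=kin.ik(p,rv(b))) is not None]
    return min(c)[1] if c else None
def look(cam='wrist',save=None):
    ci=viewer.camera_info(cam); im=viewer.read_camera(cam)
    if save: cv2.imwrite(f'pics/{save}.png',im[:,:,::-1])
    return im,ci
def plane(ci,uv,z):
    K,R,t=[np.array(ci[k]) for k in('camera_matrix','R','t')]
    c=-R.T@t; d=R.T@np.linalg.solve(K,[*uv,1]); return c+d*(z-c[2])/d[2]
def pins(name,cam,ci):
    R,t=np.array(ci['R']),np.array(ci['t'])
    return [(round(d['confidence'],2),np.round(R.T@(np.array(d['at'])-t),1)) for d in viewer.pinpoint(name,cam)]
def st(m=''):
    o=robot.observe(); print(m,'t%.1f'%o['t'],np.round(o['tcp_pos'],1),'F',np.round(o['contact_force'],1),'w%.3f gf%.1f'%(o['grip_width'],o['grip_force']),'q7 %.2f'%o['joints'][6])
E
python3 - <<'E'
from h import *
p=[520,-275,330]
a=best(p,np.radians(96)); print(a)
robot.movep(p,rv(a)); st()
im,ci=look('wrist','w1'); print(-np.array(ci['R']).T@ci['t'])
for n in ['selector_grip','selector_tip','thermostat_grip','thermostat_tip','mark','plate']: print(n,pins(n,'wrist',ci))
E
```

```text
4.81710873550435
 t3.2 [ 519.3 -276.3  329.6] F [ 0.1 -1.2 -0.1] w1.002 gf0.0 q7 -1.09
[ 598.73097326 -268.81032717  524.84453169]
selector_grip [(0.87, array([ 469.5, -282. ,  105.2])), (0.52, array([ 521.4, -146.2,   -1.8]))]
selector_tip [(0.78, array([ 472.1, -260.5,  109.5]))]
thermostat_grip [(0.72, array([ 594.2, -269.8,   97.7]))]
thermostat_tip [(0.71, array([ 580.1, -252.4,  106. ]))]
mark [(0.71, array([389.5, 172.6,  -1.6])), (0.62, array([ 619.6, -282.1,  103.7]))]
plate [(0.93, array([516.2, -85.1,  58.6]))]
```

View pics/w1.png

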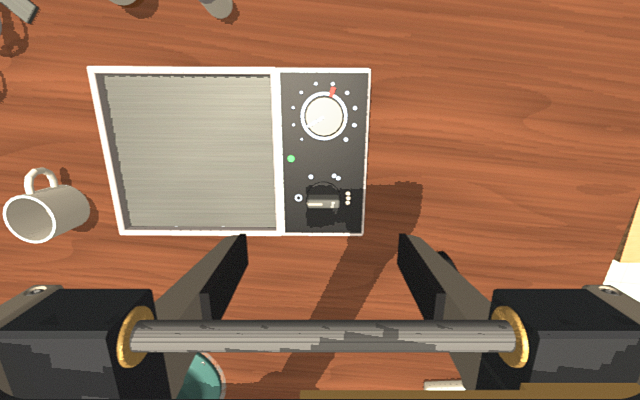

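Wrist view: dial centre at about (324,117), red tab at (332,91), selector bar at (322,203) pointing left at the hollow ring. I'll take one closer picture for the dial angles.

```bash
python3 - <<'E'
from h import *
a=ang()
robot.servo_line([505,-272,190]); st()
im,ci=look('wrist','w2')
for n in ['selector_grip','selector_tip','thermostat_grip','thermostat_tip','mark']: print(n,pins(n,'wrist',ci))
K,R,t=[np.array(ci[k]) for k in('camera_matrix','R','t')]
c=K@(R@np.array([593.5,-270,100])+t); c=(c[:2]/c[2]).astype(int); print(c)
x0,y0=max(c[0]-90,0),max(c[1]-90,0)
cr=im[y0:y0+180,x0:x0+180,::-1]; print(x0,y0)
cv2.imwrite('pics/w2c.png',cv2.resize(cr,None,fx=3.3,fy=3.3,interpolation=cv2.INTER_CUBIC))
r=im.astype(int); m=(r[:,:,0]>150)&(r[:,:,1]<90)&(r[:,:,2]<90)
m[:, :x0]=0;m[:,x0+180:]=0
n,l,s,cc=cv2.connectedComponentsWithStats(m.astype(np.uint8)); print(s,cc)
E
```

```text
t4.6 [ 505.7 -272.3  190.9] F [ 0.3 -0.5 -0.2] w1.000 gf0.0 q7 -1.10
selector_grip [(0.55, array([ 469.4, -282.9,  102.8]))]
selector_tip [(0.89, array([ 472.7, -259.6,  108.1]))]
thermostat_grip [(0.63, array([ 591.4, -269. ,   99.7]))]
thermostat_tip []
mark [(0.56, array([ 619.5, -280.6,  105.3]))]
[328 102]
238 12
[[     0      0    640    400 255557]
 [   260      0      1      1      1]
 [   264      1      1      1      1]
 ...
 [   253    398      2      1      2]
 [   256    398      2      1      2]
 [   259    398      1      1      1]] [[319.48777768 199.5662181 ]
 [260.           0.        ]
 [264.           1.        ]
 [271.           0.        ]
 [273.           0.        ]
 [276.5          0.        ]
 [284.           1.        ]
 [286.           0.        ]
 [289.           0.        ]
 [295.5          0.        ]
 [298.           0.        ]
 [301.5          1.        ]
 [304.5          1.5       ]
 [307.           1.        ]
 [319.           1.        ]
 [377.           1.        ]
 [393.           0.        ]
 [398.           1.        ]
 [403.           1.     
[... 8614 characters left out ...]
  ]
 [369.         381.        ]
 [377.         381.        ]
 [362.         382.        ]
 [372.         382.        ]
 [391.         382.        ]
 [393.         382.        ]
 [395.         382.        ]
 [406.         385.        ]
 [244.         389.        ]
 [248.         390.        ]
 [254.         390.        ]
 [266.         391.        ]
 [272.         393.        ]
 [283.         394.        ]
 [249.         396.        ]
 [262.5        397.5       ]
 [239.         398.        ]
 [244.         398.        ]
 [246.         398.        ]
 [248.         398.        ]
 [251.         398.        ]
 [253.5        398.        ]
 [256.5        398.        ]
 [259.         398.        ]]
```

View pics/w2c.png

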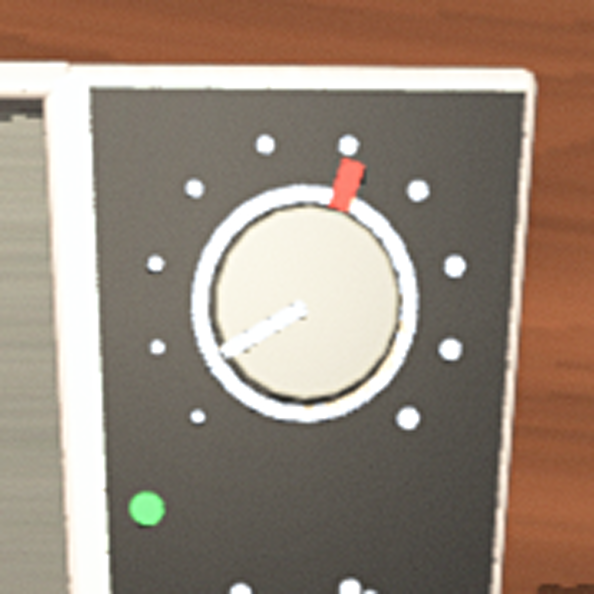

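```bash
python3 - <<'E'
from h import *
ci=viewer.camera_info('wrist')
f=lambda u,v,z: plane(ci,(u/3.3+238,v/3.3+12),z)
c=f(308,304,106);cb=f(304.5,303,77);p=f(224,354,106);p2=f(305,309,106);r=f(347,184,78)
print('centre top',c,'bezel',cb,'tip',p)
A=lambda d:np.degrees(np.arctan2(d[1],d[0]))
print('pointer',A(p-c),A(p-p2),'mark',A(r-cb), np.hypot(*(p-c)[:2]),np.hypot(*(r-cb)[:2]))
E
```

```text
centre top [ 591.79463976 -272.05405009  106.        ] bezel [ 592.73193324 -271.79317631   77.        ] tip [ 576.69550184 -251.00450457  106.        ]
pointer 125.65241134369283 123.99603513238014 mark -14.17287394696861 25.90496733298089 34.158479449255324
```

```bash
python3 - <<'E'
from h import *
a=ang(); c=[592.5,-271]
robot.servo_line([*c,190]); robot.servo_line([*c,84],80); st('down')
grip(0.3,12); st('gripped')
th=np.radians(139.5)
z=robot.observe()['tcp_pos'][2]
for k in range(1,15): robot.servo_line([*c,84],feed=100,rotation=rv(a-th*k/14))
robot.hold(.3); st('turned'); print(np.degrees(ang()-a)%360-360)
grip(0.85); robot.servo_line([*c,190]); st()
robot.servo_line([505,-272,190]); robot.movep([505,-272,190],rv(a)); robot.hold(.2)
im,ci=look('wrist','w3')
cv2.imwrite('pics/w3c.png',cv2.resize(im[12:192,238:418,::-1],None,fx=3.3,fy=3.3,interpolation=cv2.INTER_CUBIC)); st()
E
```

```text
down t7.1 [ 593.  -271.1   84.7] F [0.5 0.3 0.1] w0.999 gf0.0 q7 -1.19
gripped t8.2 [ 592.5 -271.    84. ] F [-0.7 -0.1  0.3] w0.297 gf0.0 q7 -1.19
turned t13.1 [ 592.5 -271.3   84.4] F [-0.3  0.7  0.2] w0.295 gf0.0 q7 -2.92
-139.4916841298977
 t14.8 [ 592.1 -270.4  189. ] F [-0.9 -0.3  0.1] w0.848 gf0.0 q7 -2.92
 t17.6 [ 505.  -272.   189.9] F [-0.2 -0.1 -0.5] w0.849 gf0.0 q7 -0.76
```

View pics/w3c.png

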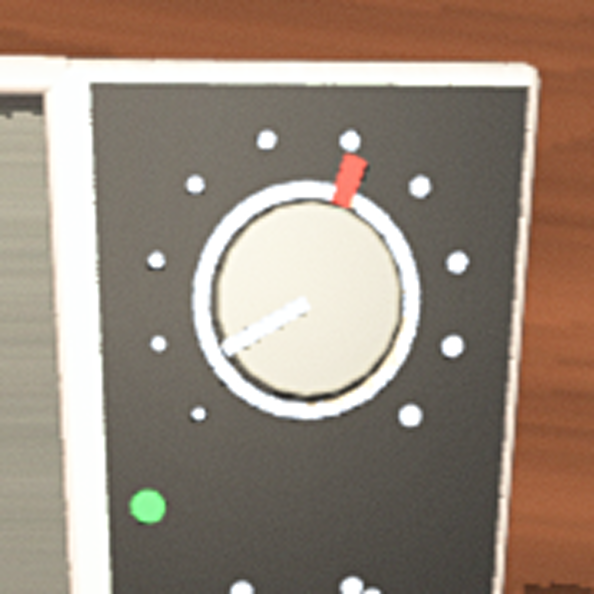

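The dial did not move, and the grip closed to 0.3 with no force. Clockwise also turns out to lower q7. I'll retry from the other branch, close fully, and check the force and a picture before turning.

```bash
python3 - <<'E'
from h import *
a=ang()+np.pi; c=[592.5,-271]
robot.movep([*c,190],rv(a)); st(); grip(1.0); robot.servo_line([*c,82],80); st('down')
for w in (.6,.5,.4,.2,0.): grip(w,12); robot.hold(.2); st(w)
im,ci=look('side','s2'); cv2.imwrite('pics/s2c.png',cv2.resize(im[200:380,260:460,::-1],None,fx=3,fy=3))
E
```

```text
t20.0 [ 592.4 -271.   189.9] F [-0.3 -0.4  0.1] w0.853 gf0.0 q7 2.06
down t21.9 [ 592.9 -271.2   82.6] F [-0.1 -0.5 -1.3] w1.000 gf0.0 q7 2.06
0.6 t22.8 [ 592.5 -271.    82. ] F [-0.2  0.   0.2] w0.598 gf0.0 q7 2.06
0.5 t23.4 [ 592.5 -271.    82. ] F [-0.  -0.3 -0.2] w0.502 gf0.0 q7 2.06
0.4 t23.9 [ 592.5 -271.    82. ] F [ 0.3 -0.2 -0.1] w0.398 gf0.0 q7 2.06
0.2 t24.6 [ 592.5 -271.    82. ] F [ 0.1 -0.2 -0.2] w0.197 gf0.0 q7 2.06
0.0 t25.2 [ 592.5 -271.    82. ] F [ 0.2 -1.3  0.7] w0.006 gf0.0 q7 2.06
```

View pics/s2c.png

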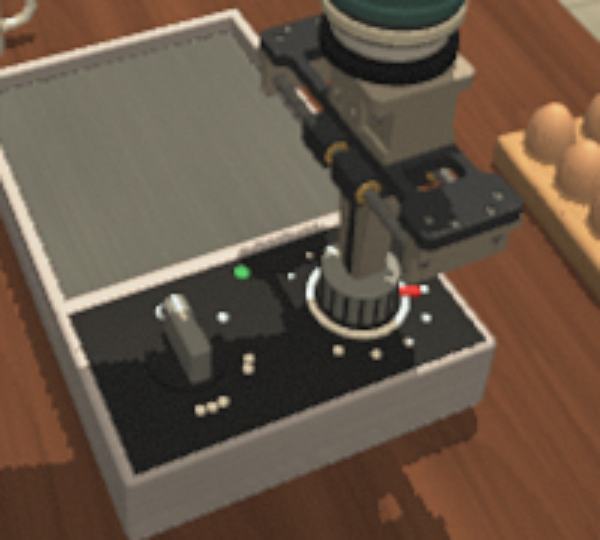

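```bash
python3 - <<'E'
from h import *
ci=viewer.camera_info('side');K,R,t=[np.array(ci[k]) for k in('camera_matrix','R','t')]
for z in (76,82,106,120):
    c=K@(R@np.array([592.5,-271,z])+t); print(z,(c[:2]/c[2]-[260,200])*3)
E
```

```text
76 [355.50907207 297.05343547]
82 [356.23984639 290.93227636]
106 [359.23423536 265.85048192]
120 [361.03554486 250.76223681]
```

```bash
python3 - <<'E'
from h import *
robot.servo_line([592.5,-271,126],60);robot.hold(.2);st()
im,ci=look('side','s3'); cv2.imwrite('pics/s3c.png',cv2.resize(im[230:310,340:430,::-1],None,fx=6,fy=6))
K,R,t=[np.array(ci[k]) for k in('camera_matrix','R','t')]
for z in (106,126,150):
    c=K@(R@np.array([592.5,-271,z])+t); print(z,(c[:2]/c[2]-[340,230])*6)
print(robot.observe())
E
```

```text
t26.3 [ 592.2 -270.9  125.5] F [-0.2  0.1 -0.4] w0.005 gf0.0 q7 2.06
106 [238.46847071 351.70096384]
126 [243.64058839 308.3779374 ]
150 [250.07737784 254.46168539]
{'t': 26.3583, 'joints': array([ 0.37051656,  0.53432436,  0.00985871,  1.65334475, -0.00611953,
        0.95464408,  2.05801847]), 'joint_velocities': array([ 1.32447200e-04,  3.56802366e-05, -7.56400611e-04, -4.32431279e-03,
        1.84138606e-03, -1.06032661e-03,  1.01953574e-03]), 'joint_torque': array([-6.46996295e-05, -5.38737023e+01,  3.52272224e-01, -2.26146126e+01,
        4.98099765e-02,  6.47188467e-02, -2.16852277e-05]), 'tcp_pos': array([ 592.28617664, -270.95071868,  125.57908464]), 'tcp_rot': array([ 1.64324102e-01, -3.13665305e+00, -4.15652944e-04]), 'contact_force': array([-0.17765859, -0.77944773,  0.07850294]), 'wrist_torque': array([ 0.06426764, -0.14064511, -0.0060631 ]), 'grip_force': 0.0, 'grip_width': 0.006131338560809679}
```

View pics/s3c.png

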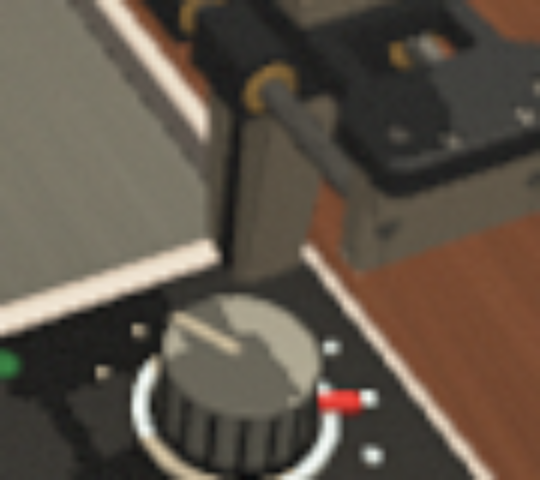

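Side view: the dial matches its projection, but the finger tips appear at about (255–290,280) in the crop. The reported TCP would be at (243,308), so the tips look roughly 20 mm higher than reported. I'll cross-check with the scene camera.

```bash
python3 - <<'E'
from h import *
im,ci=look('scene','c3'); K,R,t=[np.array(ci[k]) for k in('camera_matrix','R','t')]
P=lambda z:(lambda c:c[:2]/c[2])(K@(R@np.array([592.3,-271,z])+t))
u,v=P(120).astype(int); x0,y0=u-35,v-35; print(x0,y0)
cv2.imwrite('pics/c3c.png',cv2.resize(im[y0:y0+70,x0:x0+70,::-1],None,fx=8,fy=8))
for z in (106,126,150): print(z,(P(z)-[x0,y0])*8)
E
```

```text
166 210
106 [294.16796358 313.20858066]
126 [282.3268516  268.86204827]
150 [267.65529425 213.91512316]
```

View pics/c3c.png

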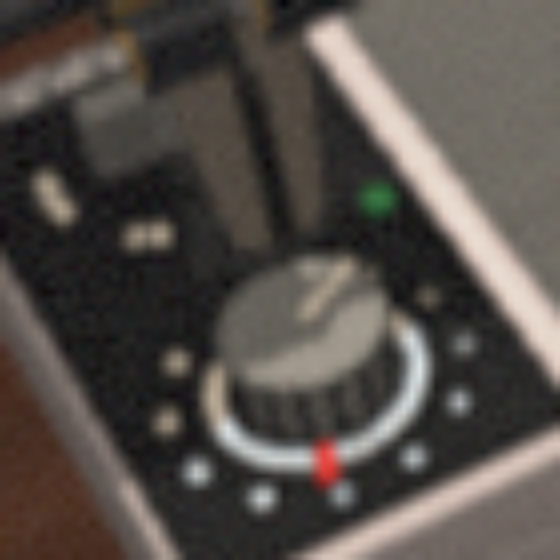

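Both views put the finger tips about 15–24 mm above the reported TCP, so the tool is effectively shorter than stated. I'll measure it by touch: fingers shut, slowly down onto the dial top (z = 106).

```bash
python3 - <<'E'
from h import *
robot.servo_line([592.5,-271,84],60);robot.hold(.3);f0=robot.observe()['contact_force'][2]
for z in np.arange(83,60,-1.):
    robot.servo_line([592.5,-271,z],20); robot.hold(.1)
    f=np.mean([robot.observe()['contact_force'][2] for _ in range(5)])
    if abs(f)>3: print('touch',z,f); break
st(); robot.servo_line([592.5,-271,z+8],40); grip(1.0)
E
```

```text
touch 80.0 6.794460258024398
 t29.0 [ 592.8 -271.1   81.2] F [-2.4  0.9  6.8] w0.003 gf3.5 q7 2.06
```

Touch at reported z ≈ 80.7 against a dial top of 106, so the real tips are about 25 mm above the reported TCP. I'll use that offset everywhere and grip the dial with the tips at about z = 85.

```bash
cat >> h.py <<'E'
OFF=25.  # real tip height minus reported TCP height
E
python3 - <<'E'
from h import *
a=ang(); c=[592.5,-271]
robot.servo_line([*c,85-OFF],40); robot.hold(.2); st('down')
grip(0.3,15); st('gripped')
w=robot.observe()['grip_width']
if .4<w<.65:
    th=np.radians(139.5)
    for k in range(1,15): robot.servo_line([*c,85-OFF],feed=100,rotation=rv(a-th*k/14))
    robot.hold(.3); st('turned'); print(np.degrees(ang()-a))
    grip(1.0); robot.servo_line([*c,190]); st()
    robot.movep([505,-272,190],rv(a+np.pi)); robot.hold(.2)
    im,ci=look('wrist','w4')
    cv2.imwrite('pics/w4c.png',cv2.resize(im[12:192,238:418,::-1],None,fx=3.3,fy=3.3,interpolation=cv2.INTER_CUBIC)); st()
E
```

```text
down t31.7 [ 592.7 -271.1   60.3] F [-0.2  0.9  0.8] w0.998 gf0.0 q7 2.06
gripped t32.4 [ 592.5 -270.8   60. ] F [0.  0.6 0.8] w0.539 gf15.0 q7 2.06
turned t37.3 [ 593.2 -270.5   60. ] F [1.9 5.3 1.3] w0.539 gf15.0 q7 0.01
-139.00738802162584
 t39.1 [ 591.9 -270.5  189. ] F [-0.2 -0.1 -0.4] w1.002 gf0.0 q7 -0.07
 t39.9 [ 505.7 -272.   189.8] F [ 0.4 -0.2  0. ] w1.001 gf0.0 q7 -0.66
```

View pics/w4c.png

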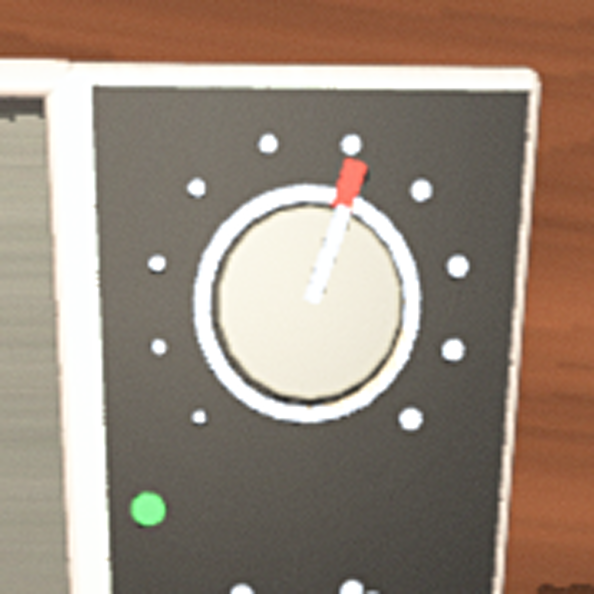

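The pointer now runs straight into the red tab (pointer tip at 346,207, tab at 350,183), within about 1°. Next are the rings: one wrist look over the rack, then the first pick.

```bash
python3 - <<'E'
from h import *
a=best([500,255,300],np.radians(147.5)); x=np.array([-np.sin(a),np.cos(a)])
robot.movep([*(np.array([545,300])-79*x),300],rv(a)); robot.hold(.2); st(np.degrees(a))
im,ci=look('wrist','w5')
for n in ['ring1','rack','cup','oil']: print(n,pins(n,'wrist',ci))
# knob tops: orange blobs at z=127
hsv=cv2.cvtColor(im,cv2.COLOR_RGB2HSV); m=cv2.inRange(hsv,(6,190,120),(18,255,255))
n,l,s,cc=cv2.connectedComponentsWithStats(m)
for i in range(1,n):
    if s[i,4]>60: print(s[i],cc[i],plane(ci,cc[i],120))
E
```

```text
327.5 t42.0 [502.9 232.5 299.9] F [-0.2  0.1 -0. ] w1.001 gf0.0 q7 -0.87
ring1 [(0.93, array([589.2, 290.5,  27.5])), (0.75, array([439.6, 404.4,  31.3])), (0.7, array([674.9, 248.4,  31.5]))]
rack []
cup [(0.65, array([391.6, 174.6,  -0.8]))]
oil [(0.61, array([745.7,  33.8,   1.4]))]
[198  80  15  18 115] [206.88695652  89.40869565] [446.48666473 391.7570932  120.        ]
[424  81  13  17 100] [428.68  90.41] [662.67287226 252.09898314 120.        ]
```

View pics/w5.png

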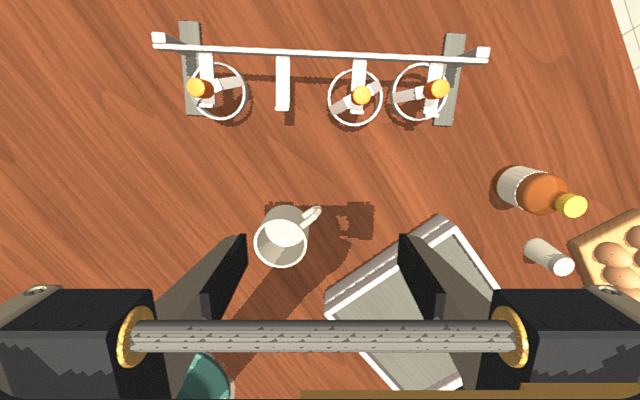

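```bash
python3 - <<'E'
from h import *
ci=viewer.camera_info('wrist')
im=cv2.imread('pics/w5.png'); hsv=cv2.cvtColor(im,cv2.COLOR_BGR2HSV)
m=cv2.inRange(hsv,(8,150,200),(30,255,255)); m[150:]=0
n,l,s,cc=cv2.connectedComponentsWithStats(m)
P=[]
for i in range(1,n):
    if s[i,4]>60: p=plane(ci,cc[i],127); P.append(p[:2]); print(s[i],cc[i],p)
# hook ends / rail ends give rack frame: rail top z=99 at ends
A,B=plane(ci,(155,40),99)[:2],plane(ci,(487,56),99)[:2]; print(A,B,np.linalg.norm(B-A),np.degrees(np.arctan2(*(A-B)[::-1])))
E
```

```text
[187  79  18  18  63] [193.50793651  90.33333333] [434.36848946 398.16781964 127.        ]
[431  80  19  18  69] [439.23188406  89.79710145] [670.66226335 248.08496827 127.        ]
[368 123  26  27 194] [378.89175258 136.88659794] [586.72976409 239.19840382 127.        ]
[423.38352939 473.20719325] [745.04709701 247.66296825] 392.85830545946754 144.96261010781788
```

```bash
python3 - <<'E'
from h import *
ci=viewer.camera_info('wrist')
for uv in [(195,88),(362,95),(441,88)]: print(plane(ci,uv,127))
for uv in [(282,60),(282,110)]: print('hook',plane(ci,uv,86))
A,B=plane(ci,(160,45),99)[:2],plane(ci,(485,58),99)[:2];print(A,B,np.linalg.norm(B-A),np.degrees(np.arctan2(*(A-B)[::-1])))
E
```

```text
[437.39311179 399.19919653 127.        ]
[593.63619784 290.58678479 127.        ]
[673.21585655 248.73690286 127.        ]
hook [536.50238809 377.81048793  86.        ]
hook [502.86730368 329.21396334  86.        ]
[424.79445005 466.00669916] [742.14504294 246.92889067] 385.6247981869076 145.3813737465702
```

Ring knobs are at (195,88), (362,95) and (441,88) in the picture, which gives (437,399), (593,290) and (674,247), matching both fixed cameras. Empty hook is at (282,85). I'll pick the nearest ring first and check it.

```bash
cat >> h.py <<'E'
RX=np.array([np.cos(np.radians(56.2)),np.sin(np.radians(56.2))])
GY=np.radians(5.5); PC=np.array([513.5,-82.5])
def g2w(x,y): return PC+Ro.from_euler('z',GY).as_matrix()[:2,:2]@[x,y]
def place(xy,ztip=127):
    "held ring -> down at world xy; ztip = tip height when flat"
    z=ztip-OFF
    a=best([*xy,z],np.radians(95.5)); robot.movep([*xy,230],rv(a)); st('over')
    robot.servo_line([*xy,z+12],120); robot.hold(.2)
    f0=robot.observe()['contact_force'][2]
    for zz in np.arange(z+8,z-6,-1.):
        robot.servo_line([*xy,zz],25); robot.hold(.05)
        if robot.observe()['contact_force'][2]-f0>2.5: break
    st('set'); grip(.6); robot.servo_line([*xy,230],150)
def pick(xy):
    xy=np.array(xy); a=best([*xy,72],np.radians(146.2))
    robot.movep([*xy,230],rv(a)); grip(.6)
    robot.servo_line([*xy,97-OFF],120); st('down'); grip(.05,40); st('held')
    w=robot.observe()['grip_width']
    if not .15<w<.35: grip(.6); robot.servo_line([*xy,230]); return False
    robot.servo_line([*xy,97-OFF+20],60); st('lift')
    out=xy-85*RX; robot.servo_line([*out,97-OFF+20],100); st('out')
    robot.servo_line([*out,230],200); st('up'); return .15<robot.observe()['grip_width']<.35
def report():
    for c in('scene','side'):
        im,ci=look(c,'%s_%d'%(c,robot.observe()['t']*10)); print(c,[(k,v) for k,v in pins('ring1',c,ci) if k>.3])
E
python3 - <<'E'
from h import *
if pick([437,399]): place(g2w(-60,50)); print(g2w(-60,50)); report()
E
```

```text
down t45.2 [437.5 399.4  72.7] F [-0.   0.6 -0. ] w0.602 gf0.0 q7 -1.02
held t45.8 [437.1 399.   72.1] F [-0.4 -0.5  1.2] w0.227 gf40.0 q7 -1.02
lift t46.3 [437.  399.2  92.4] F [ 0.5  0.2 -1.6] w0.232 gf40.0 q7 -1.03
out t47.3 [390.1 329.   92.1] F [ 1.1  1.4 -1. ] w0.232 gf40.0 q7 -1.02
up t48.1 [389.1 328.  229. ] F [ 0.3  0.  -0.9] w0.229 gf40.0 q7 -1.18
over t49.5 [449.2 -37.3 229.9] F [-0.6 -0.5 -1.5] w0.228 gf40.0 q7 -1.24
set t53.9 [449.2 -38.6 102. ] F [-4.2  0.4 15.2] w0.228 gf40.0 q7 -0.94
[448.98394047 -38.48093523]
scene [(0.98, array([451.8, -42.2,  57. ])), (0.73, array([594.8, 293.5,  26.9])), (0.59, array([675.6, 248.3,  27.3]))]
side [(0.79, array([672.1, 254.1,  31.3])), (0.75, array([592.5, 292.2,  31. ]))]
```

```bash
python3 - <<'E'
from h import *
if pick([593.5,291.5]): place(g2w(60,50)); print(g2w(60,50)); report()
E
```

```text
down t58.8 [594.1 291.7  72.9] F [-0.6  0.4 -1.2] w0.598 gf0.0 q7 -0.67
held t59.4 [593.6 291.5  72.1] F [-0.5  0.5  1.2] w0.232 gf40.0 q7 -0.67
lift t59.9 [593.6 291.7  92.5] F [ 0.1 -0.7 -1.6] w0.232 gf40.0 q7 -0.69
out t60.9 [546.6 221.6  92.1] F [-0.1  0.1 -0.9] w0.230 gf40.0 q7 -0.61
up t61.7 [545.4 220.9 228.9] F [-0.5  0.2 -1.4] w0.230 gf40.0 q7 -0.73
over t62.7 [568.6 -24.8 229.4] F [-0.5 -0.2 -1.3] w0.231 gf40.0 q7 -1.08
set t67.1 [568.7 -27.3 102. ] F [-1.8  0.5  9.2] w0.232 gf40.0 q7 -0.95
[568.43148428 -26.97944493]
scene [(0.71, array([450.2, -43.7,  57.6])), (0.57, array([567.1, -27.9,  54.9]))]
side [(0.57, array([567.2, -25.9,  59.2])), (0.56, array([451.1, -44. ,  59.2]))]
```

The third ring is not reported by either camera; I'll look at the last scene picture.

```bash
python3 - <<'E'
from h import *
im,ci=look('scene','c6'); print(pins('ring1','scene',ci))
im2,ci2=look('side','s6'); print(pins('ring1','side',ci2))
cv2.imwrite('pics/cs6.png',np.vstack([cv2.resize(im[100:260,230:480,::-1],None,fx=2,fy=2)[:290],cv2.resize(im2[120:270,200:450,::-1],None,fx=2,fy=2)]))
E
```

```text
[(0.9, array([673.1, 247.7,  31.2])), (0.84, array([449.6, -43.4,  56.7])), (0.73, array([566.2, -26.8,  57.8]))]
[(0.57, array([566.7, -25.8,  60.6])), (0.56, array([450.8, -39.1,  59.1])), (0.52, array([675.6, 251.3,  29.3]))]
```

View pics/cs6.png

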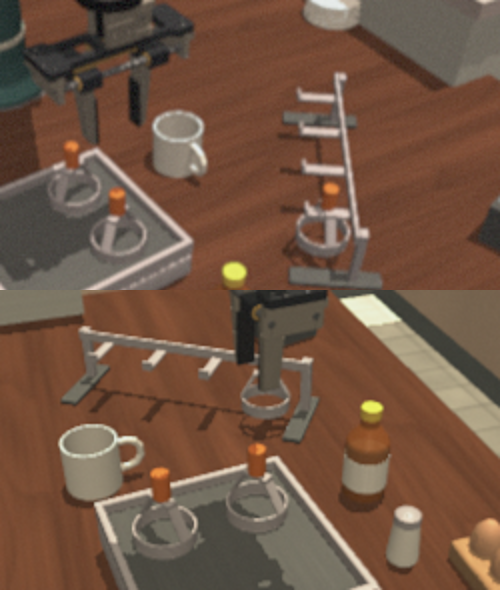

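Two rings stand flat on the plate and the third still hangs at (674,249); the detector had just missed it. I'll pick that one now.

```bash
python3 - <<'E'
from h import *
if pick([674.5,248]): place(g2w(0,-50)); print(g2w(0,-50)); report(); report()
E
```

```text
down t72.0 [675.2 248.1  73. ] F [ 0.6  0.1 -0.2] w0.599 gf0.0 q7 -0.60
held t72.6 [674.3 248.3  72.1] F [-1.   0.3  1.4] w0.231 gf40.0 q7 -0.60
lift t73.1 [674.7 248.1  92.5] F [ 0.2 -1.1 -2.8] w0.229 gf40.0 q7 -0.61
out t74.1 [627.5 178.3  92. ] F [ 0.8  0.2 -1.8] w0.234 gf40.0 q7 -0.51
up t74.9 [626.3 177.5 228.7] F [ 0.4  1.2 -1.6] w0.230 gf40.0 q7 -0.60
over t76.2 [ 519.4 -130.5  229.9] F [ 1.1 -0.5 -1.1] w0.231 gf40.0 q7 -0.92
set t80.5 [ 518.7 -132.2  102. ] F [-1.7  2.1  9.8] w0.231 gf40.0 q7 -0.76
[ 518.29228763 -132.26980992]
scene [(0.7, array([450.8, -42.1,  59.4])), (0.68, array([ 521.3, -134.3,   59.4]))]
side [(0.73, array([ 520. , -128.7,   59.9])), (0.61, array([451.1, -41.6,  54.7])), (0.6, array([567.3, -23.1,  56.5]))]
scene [(0.97, array([568.6, -26.6,  56.4])), (0.67, array([ 519.2, -131.5,   58.4])), (0.56, array([447.1, -42. ,  56.7]))]
side [(0.96, array([565.4, -28.4,  60. ])), (0.92, array([ 518.2, -127.9,   60. ])), (0.9, array([452.3, -41.8,  57.3]))]
```

```bash
python3 - <<'E'
from h import *
robot.movep([505,-272,230],rv(np.radians(276))); robot.hold(.2); grip(.5)
im,ci=look('wrist','w8')
for n in ['selector_grip','selector_tip','thermostat_tip','thermostat_grip','mark','ring1']: print(n,pins(n,'wrist',ci))
cv2.imwrite('pics/w8c.png',cv2.resize(im[:280,60:440,::-1],None,fx=2,fy=2)); st()
E
```

```text
selector_grip [(0.83, array([ 470.5, -283. ,  100.9]))]
selector_tip [(0.97, array([ 472.8, -258.3,  112.8])), (0.39, array([392. , 172.5,  -0. ]))]
thermostat_tip [(0.91, array([ 616.9, -281.9,  106.8]))]
thermostat_grip [(0.56, array([ 596.8, -270.1,  101.4]))]
mark [(0.55, array([ 619.9, -278.6,  110.1]))]
ring1 [(0.84, array([ 521.1, -130.6,   62.9])), (0.8, array([566.4, -28.6,  62.2])), (0.56, array([453.4, -36. ,  60.7]))]
 t84.1 [ 504.9 -272.   230. ] F [-0.2  0.4  1.3] w0.499 gf0.0 q7 -0.63
```

View pics/w8c.png

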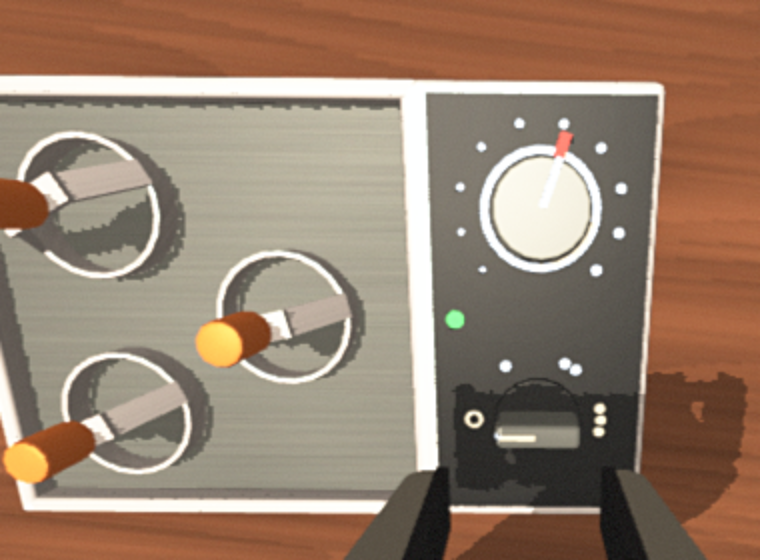

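All three rings stand flat on the plate, the dial pointer is on the red tab, and the selector still points at the hollow ring. Now I'll turn the selector 120° clockwise.

```bash
python3 - <<'E'
from h import *
c=[470.8,-282]; a=np.radians(365.5); z=88-OFF
robot.movep([*c,200],rv(a)); st(); robot.servo_line([*c,z],80); st('down')
grip(.05,25); st('gripped'); w=robot.observe()['grip_width']
if .1<w<.25:
    for k in range(1,13): robot.servo_line([*c,z],feed=100,rotation=rv(a-np.radians(10*k)))
    robot.hold(.3); st('turned'); print(np.degrees(ang()-a)%360-360)
    grip(.45); robot.servo_line([*c,200]); 
    robot.movep([505,-272,230],rv(np.radians(276))); robot.hold(.2)
    im,ci=look('wrist','w9')
    for n in ['selector_tip','thermostat_tip','ring1']: print(n,pins(n,'wrist',ci))
    cv2.imwrite('pics/w9c.png',cv2.resize(im[:280,60:440,::-1],None,fx=2,fy=2)); st()
E
```

```text
t85.4 [ 470.9 -282.1  200. ] F [-0.1 -0.2  0.8] w0.501 gf0.0 q7 0.80
down t87.2 [ 471.1 -282.1   63.4] F [ 0.3  0.6 -0.3] w0.501 gf0.0 q7 0.94
gripped t87.8 [ 473.4 -281.8   63.2] F [ 5.8  0.2 -4.7] w0.151 gf25.0 q7 0.94
turned t92.0 [ 473.9 -282.6   63.3] F [ 6.3 -3.  -5.5] w0.151 gf25.0 q7 -0.78
-119.93502472296097
selector_tip [(0.83, array([ 495.7, -288.5,  107.7])), (0.39, array([ 599.3, -266. ,   98.8]))]
thermostat_tip [(0.56, array([ 617. , -278.1,  105.5]))]
ring1 [(0.98, array([565.8, -27.5,  61.5])), (0.85, array([ 522.9, -133.5,   61.5])), (0.79, array([450.8, -35.6,  60.8])), (0.39, array([ 5.204e+02, -1.513e+02,  5.000e-01]))]
 t94.5 [ 504.6 -272.   229.6] F [-0.4 -0.3 -0.5] w0.447 gf0.0 q7 -0.55
```

```bash
sleep 1; ls pics/w9c.png
```

```text
pics/w9c.png
```

View pics/w9c.png

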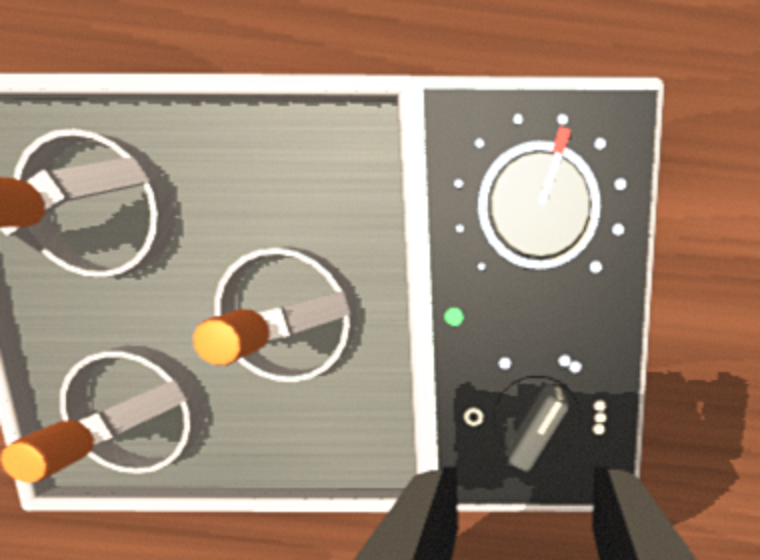

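The selector points at the two dots, the dial is on the red tab, and all three rings are flat on the plate. I'll hand it in.

```bash
python3 - <<'E'
from h import *
print(robot.job_done())
E
```

```text
the job is handed in; nothing more can be done
None
```

The job is handed in: the three egg rings lie flat on the plate, the thermostat dial is at the red mark (within about 1°), and the selector was turned last, to the two-dot setting.

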